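# Marble held over the mirror with tongs

## Task

Pick up the wooden tongs from their rest, close their jaws on the glass marble and lift it off its stand with them, then hold it still above the middle of the small mirror disc, about 10 cm up, so that its underside can be checked for chips in the reflection. Do not touch the marble with the fingers, drop it, touch the mirror, or disturb the dome, the tube and the ring puzzle. Finish while still holding: the tongs stay in the gripper and the marble stays in the tongs.

Things in the scene. Friction and masses are not known exactly. Their poses are not given: they have to be found in the camera images.
- tongs_grip (a point): Where to grip the plain maple spring tongs, lying on their side on the rest (arms open and close level): midway between the arms, half-way up. x: along the tongs to the jaws; z up. Jaw middle 85 mm ahead, pivot (round heel, 34 mm) 75 mm behind. Width over the arms here: 63 mm at rest (open), 46 mm when the jaws hold the marble. Fixed to the left arm: on the centre line only while open.
- jaw_left (a point): Middle of the inner face of the left (+y side of the tongs) jaw, 13 mm above the tongs' underside. The jaws are 26 mm high and 40 mm long. The gap between them is 65 mm when open, 30 mm with 46 mm width at the grip point, and changes by about 2.1 mm for every 1 mm of width there.
- jaw_right (a point): Middle of the inner face of the right jaw, 13 mm above the underside of the tongs.
- tongs_arm (a joint): Closing angle of the tongs between their arms, rad: 0 fully open (as at the start), 0.22 with arms parallel (jaws 30 mm apart, holding the marble), 0.42 fully closed. A spring opens them: about 4 N a side at the grip point starts to close them, 7 N brings them to 0.22, more presses the jaws on the marble. If the fingers open to 63 mm the tongs drop out.
- tongs: The same tongs as a body; origin on their underside, 11 mm below tongs_grip, same axes. Each arm is 8 mm thick, 22 mm high and straight from pivot to jaw. Whole length about 195 mm, mass about 75 g.
- tongs_rest: Fixed wooden rest for the tongs, origin at its foot straight below tongs_grip at the start, x along the tongs towards the jaws. Two cross bars 36 mm high, 14 mm thick and 92 mm wide, at x = -75 and +50 mm, joined by a low strip 24 mm wide and 10 mm high. The tongs' underside lies on the bars, 36 mm above the work surface.
- marble_center (a point): Centre of the glass marble, a ball of 30 mm diameter, about 35 g, about 75 mm above the work surface at the start, sitting loose in the cup of its stand.
- marble: The same marble as a body (its origin turns with it: use marble_center).
- stand: Fixed wooden stand, origin at its foot: foot 68 mm in diameter, slender stem, and a small cup 24 mm in diameter with its rim at 62 mm height. The marble sits in the cup, its lowest 2 mm sunk in it.
- mirror_face (a point): Centre of the reflecting face, 13 mm above the work surface, of the mirror disc: a fixed stainless disc 110 mm in diameter lying flat on a wooden base 124 mm in diameter.
- mirror: The same mirror disc with base; origin at its foot.
- dome: Grey squeeze dome, 72 mm in diameter, 37 mm high, loose; origin at its foot. To be left alone.
- pop_tube: Purple corrugated tube standing on end, 30 mm in diameter, 81 mm high, loose; origin at its foot. To be left alone.
- ring_puzzle: Maple ring puzzle: base 70 mm square with three rings on a post 65 mm high, loose; origin at its foot. To be left alone.

How it is judged (in metres and radians):
On the way, in this order (a step that is already met when the one before it is completed fails the run):
1. the tongs are lifted off their rest in the gripper, the marble still on its stand (contact force between the fingers and tongs above 1 N and height (world z) of tongs_grip above 0.057 m and contact force between tongs and tongs_rest below 0.02 N and distance of marble_center from where it was at the start of the episode below 0.01 m), for 0.2 s.
2. the jaws of the gripped tongs close on the marble at its stand (contact force between the fingers and tongs above 1 N and contact force between tongs and marble above 0.8 N and distance between marble_center and jaw_left below 0.028 m and distance between marble_center and jaw_right below 0.028 m and horizontal distance between marble_center and stand below 0.02 m), for 0.1 s.
3. the marble is lifted clear of its stand in the tongs (contact force between the fingers and tongs above 1 N and contact force between tongs and marble above 0.8 N and distance between marble_center and jaw_left below 0.028 m and distance between marble_center and jaw_right below 0.028 m and contact force between marble and stand below 0.02 N and distance of marble_center from where it was at the start of the episode above 0.02 m), for 0.2 s.
At the end, for the whole second after the job is handed in: The gripper holds the tongs, the marble is pinched between both jaws and carried by nothing else, still (under 30 mm/s), its centre within 35 mm sideways of the middle of the mirror and 60 to 160 mm above the mirror's face (contact force between the fingers and tongs above 1 N and contact force between tongs and marble above 0.8 N and distance between marble_center and jaw_left below 0.028 m and distance between marble_center and jaw_right below 0.028 m and contact force between marble and stand below 0.02 N and horizontal distance between marble_center and mirror_face below 0.035 m and height (world z) of marble_center between 0.073 and 0.173 m and linear speed of marble below 0.03 m/s); the arm keeps its last pose, push and grip.
It fails at once if the gripper or arm touches the marble (contact force between any of the fingers, the arm and marble above 0.2 N).
It fails at once if the marble is dropped (height (world z) of marble_center below 0.045 m).
It fails at once if the mirror is touched (contact force between mirror and anything else above 0.5 N).
It fails at once if the dome, the tube or the ring puzzle is disturbed (moved over 20 mm) (distance of any of dome, pop_tube, ring_puzzle from where it was at the start of the episode above 0.02 m).
It also fails if it takes over 54 s, if anything falls off the work surface, if the arm or the gripper's body presses on something with over 40 N, if the wrist force passes 120 N, or if a joint passes its speed limit or range.

## Robot

A 6-joint arm with a two-finger parallel gripper is mounted at the origin on the work surface. World frame = base frame: x ahead of the robot, y to its left, z up, the work surface at z = 0. Lengths are in mm, angles in rad, forces in N, time in s.
With the tool pointing down it reaches from about 275 to 1000 mm from the base axis. Payload 8.4 kg.
Tool frame: the origin (TCP) lies at the very end of the fingers, on their centre line; the grasp point (between the pads) lies 19 mm behind it; z points along the fingers, x is the direction in which the jaws open and shut, and the axes are right-handed (so a half turn about z gives the same grasp; the last joint's range is limited). The gripper opens to 85 mm and grips with 20 to 120 N. Pads are 22 mm wide; open, the fingers measure 114 mm over their backs; the gripper's body (76 mm by 85 mm) begins 54 mm behind the grasp point. The pads swing forward as they close: fully open they stand 13 mm farther back than shut.
Start: joints at [-1.303, 0.353, 1.633, -0, 1.155, -0.002], TCP at [166.585, -602.393, 231.281] pointing down, gripper open.
Joint ranges: [-2.63, 2.63], [-0.92, 2.1], [0.06, 2.66], [-1.3, 4.44], [0, 2.69], [-3.02, 3.02]. Speed limits (rad/s): [2.22, 2.22, 2.79, 3.14, 3.14, 3.14].

## Interface

Orientations are given as [roll, pitch, yaw] about the fixed x, y, z axes, in that order (R = Rz(yaw) Ry(pitch) Rx(roll)).
In Python, from rig import r gives the robot as it stands. The module is installed in compiled form; this text tells all that it offers.
- The arm moves only by the tool apply_moves, never from a script. Its argument "targets" is a list that holds one entry, the list of rows, each a list of 7 numbers: the gripper's target within -1 to 1 (fully open at 1, half-way at 0, shut at -1), then the shift along the tool's x, y, z in cm, then the turn, a rotation vector about the tool's x, y, z in degrees. A call has 1 to 8 rows; each row is the pose to reach, as a shift and turn from the pose measured when the call began, along the tool's axes at that moment; what a row does not reach only later rows make up. A row lasts 1/10 s, in which the tool goes at most 50 mm and 8.59 degrees, less where a joint would pass 70% of its speed; a pose out of reach is approached as far as the arm can. A call with a gripper value outside its range is refused whole. The fingers move at their own pace and stop on an object; "newtons" is the grip in N (left out, the last holds). Time passes only in rows, so rows that repeat a pose let the fingers close. It gives the time, the measured TCP pose, the force and the opening at its end, in the units of the state.
- r.sense(): the state, without advancing time (a new reading comes with each control period).
- r.grab_frame(name): name is "side" or "top" or "wrist"; returns a dict with "pixels" (480x640x3 uint8, red, green, blue), "fov_y" (degrees; the focal length in pixels is half the picture's height over the tangent of half this angle, whatever the lens; pixels are square), "cx", "cy" (the principal point, pixels), "R" (3x3) and "t" (3): a world point X has camera coordinates R X + t; the wrist camera has in their place "mount" (4x4, takes a point from camera to tool coordinates, whose origin is the TCP and whose axes are the tool frame's). Camera axes: x right, y down, z forward; pixel columns grow to the right and rows downward; lengths in mm; the calibration is good to about 2 mm. The wrist camera is an equidistant fisheye: a pixel r from the principal point sees the ray r / f radians off the axis. A picture is of the moment at which its call begins: read the wrist's pose just before it. There is no depth.
- r.sign_off(): hands the job in, once; it reports no verdict.
The state is a dict: "clock": time; "qpos": joint angles; "qvel": joint speeds; "joint_efforts": joint torques, N m; "eef_pos": TCP position; "tcp_rot": TCP orientation; "contact_force": force on the tool from outside, world axes, zero at the start; "wrist_torque": the same for the moment, N m; "opening": opening from 0.0 (shut) to 1.0 (fully open).
Only numpy, scipy, OpenCV 4.12 (cv2) and the standard library are available. Lean on these libraries where they do the work, as an engineer would, in place of code of your own. Each camera call takes 0.05 s, during which the arm holds its last target. There are 200 camera calls.

## Working session

There is one attempt and no reset: what is moved stays moved. The work goes in short steps, Python scripts to look and compute and a tool call to move; the robot and the scene stay as the last step left them, time stands still between calls to the robot, and variables do not carry over. Pictures are saved under pics/ and viewed, about 8 in all and at most 12, crops included, and the job is handed in when it is done.

Besides the shell and the picture viewer there is one more tool, called as name([rows], argument=value, ...), one row to a line, values as JSON. apply_moves: Moves the arm, as the interface text tells. Its arguments: {"type":"object","properties":{"targets":{"type":"array"},"newtons":{"type":"number"}},"required":["targets"]}

```bash
mkdir -p pics
cat > h.py <<'E'
import numpy as np, cv2, pickle
from rig import r
def save(n):
    f=r.grab_frame(n); pickle.dump(f,open(f'pics/{n}.pkl','wb')); return f
def foc(f): return 240/np.tan(np.radians(f['fov_y'])/2)
def ray(f,u,v):
    R=np.array(f['R']);t=np.array(f['t']);k=foc(f)
    d=R.T@np.array([(u-f['cx'])/k,(v-f['cy'])/k,1]);return -R.T@t,d
def at(f,u,v,z):
    o,d=ray(f,u,v);return o+d*(z-o[2])/d[2]
def proj(f,X):
    c=np.array(f['R'])@np.array(X)+np.array(f['t']);k=foc(f);return f['cx']+k*c[0]/c[2],f['cy']+k*c[1]/c[2]
E
python3 - <<'E'
from h import *
s=r.sense(); print({k:np.round(v,3) for k,v in s.items()})
for n in('top','side'):
    f=save(n); cv2.imwrite(f'pics/{n}0.png',f['pixels'][:,:,::-1]); print(n,f['fov_y'],f['cx'],f['cy'],np.round(-np.array(f['R']).T@np.array(f['t'])))
E
```

```text
{'clock': np.float64(0.0), 'qpos': array([-1.303,  0.354,  1.634, -0.   ,  1.155, -0.002]), 'qvel': array([ 0.   ,  0.001, -0.   ,  0.   , -0.001, -0.001]), 'joint_efforts': array([-1.0000e-03, -6.0525e+01, -3.4206e+01, -0.0000e+00,  9.0000e-03,
        0.0000e+00]), 'eef_pos': array([ 166.454, -601.943,  230.558]), 'tcp_rot': array([ 3.142e+00,  1.000e-03, -1.301e+00]), 'contact_force': array([-0.349,  0.619, -0.589]), 'wrist_torque': array([0.008, 0.083, 0.004]), 'opening': np.float64(0.999)}
top 52.43940354232003 326.2993297776674 229.00639835380198 [410. -18. 946.]
side 56.175075815444195 313.1554692424924 236.92162503655996 [533. 667. 556.]
```

View pics/top0.png

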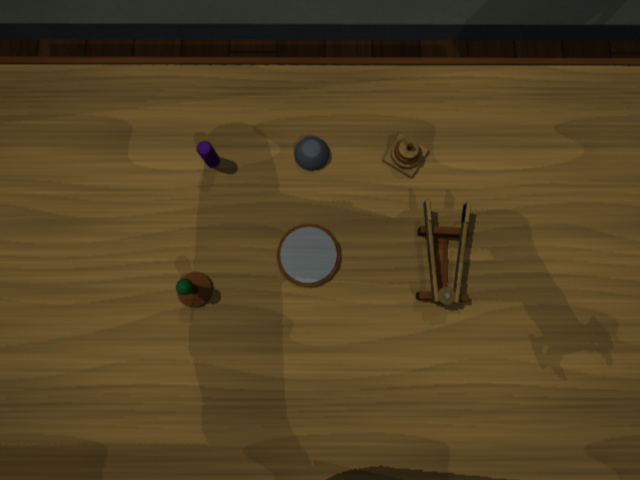

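View pics/side0.png

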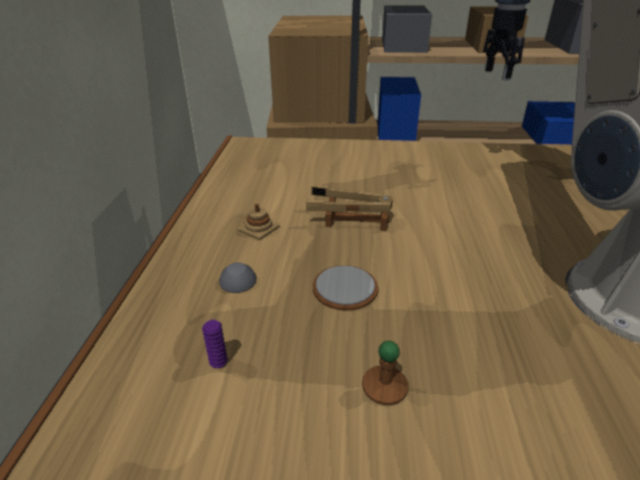

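The top view shows the tongs with their jaws at about (428,205) and (467,207) and the pivot at (447,296). The marble is at (184,287), the mirror at (309,255), the dome at (311,153), the tube at (208,153) and the puzzle at (406,153). I'll zoom in and measure.

Run:
```python
from h import *
T=pickle.load(open('pics/top.pkl','rb'));S=pickle.load(open('pics/side.pkl','rb'))
a=cv2.resize(T['pixels'][190:320,400:490],None,fx=4.5,fy=4.5,interpolation=cv2.INTER_CUBIC)
cv2.imwrite('pics/tz.png',np.clip(a[:,:,::-1]*1.6,0,255).astype('uint8'))
def blob(f,box,g):
    u0,v0,u1,v1=box;p=f['pixels'][v0:v1,u0:u1].astype(int);m=g(p).astype('uint8')
    n,l,st,c=cv2.connectedComponentsWithStats(m);i=1+np.argmax(st[1:,4]);return c[i]+[u0,v0],st[i]
gr=lambda p:(p[...,1]>p[...,0]*1.3)&(p[...,1]>p[...,2]*1.15)
mt,s1=blob(T,(160,260,230,320),gr);ms,s2=blob(S,(360,325,420,370),gr)
print('marble',mt,s1,ms,s2,at(T,*mt,75),at(S,*ms,75))
bl=lambda p:(p[...,2]>p[...,0]*0.95)
c,s=blob(T,(265,210,355,300),bl);print('mirror',c,s,at(T,*c,13))
c,s=blob(S,(300,255,390,315),bl);print('mirror side',c,s,at(S,*c,13))
for n,p in dict(dome=(312,153),tube=(212,160),puz=(406,157),standfoot=(195,290)).items(): print(n,at(T,*p,10))
# triangulate marble
o1,d1=ray(T,*mt);o2,d2=ray(S,*ms);A=np.stack([d1,-d2],1);x=np.linalg.lstsq(A,o2-o1,rcond=None)[0]
print('tri',o1+d1*x[0],o2+d2*x[1])
```

```text
marble [184.06341463 286.49756098] [ 16  19  17  16 205] [388.58125  351.121875] [ 19  16  20  21 320] [473.24429236 229.5898581   75.        ] [474.31343674 227.02334661  75.        ]
mirror [308.17443797 254.58326395] [  16   18   56   55 2402] [538.88795917  11.32017618  13.        ]
mirror side [344.92135511 284.77737447] [  17   12   57   37 1653] [540.70320325  13.53112818  13.        ]
dome [745.77139878   4.92346524  10.        ]
tube [730.84477449 205.65962159  10.        ]
puz [ 737.47413643 -184.52439375   10.        ]
standfoot [471.25812867 226.90140615  10.        ]
tri [473.10629383 229.04451125  76.91582023] [474.55128531 228.81112783  76.95347082]
```

View pics/tz.png

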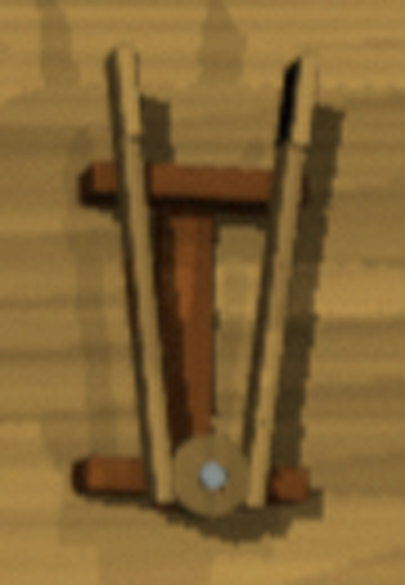

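Run:
```python
from h import *
T=pickle.load(open('pics/top.pkl','rb'))
q=lambda x,y,z:at(T,400+x/4.5-.4,190+y/4.5-.4,z)
P=q(212,475,59);L=q(124,90,61);R=q(297,99,61)
print(P,L,R,R-L,np.linalg.norm((R-L)[:2]))
M=(L+R)/2;d=(M-P)[:2];print('len',np.linalg.norm(d),'yaw',np.degrees(np.arctan2(d[1],d[0])),'perp',np.degrees(np.arctan2((L-R)[1],(L-R)[0]))-90)
print('grip',P[:2]+d/np.linalg.norm(d)*75)
# outer lines of tongs arms: mid at row ~ grip
for y in(250,270,290):
    print(q(140,y,58)[:2],q(152,y,58)[:2],q(257,y,58)[:2],q(280,y,58)[:2])
# rest bars
print('bars',q(90,168,36),q(90,462,36),q(265,170,36),q(300,470,36))
```

```text
[ 458.46766753 -241.22727169   59.        ] [ 616.83567731 -211.72262918   61.        ] [ 613.02046713 -283.37633209   61.        ] [ -3.81521018 -71.6537029    0.        ] 71.75520168153346
len 156.58808562727017 yaw -2.3139332451712256 perp -3.0478427117874674
grip [ 533.406513   -244.25537992]
[ 550.17060689 -216.25366043] [ 550.16947331 -221.18412737] [ 550.15955159 -264.33837253] [ 550.15737756 -273.79424197]
[ 541.88132839 -215.91035166] [ 541.87994779 -220.83225908] [ 541.86786408 -263.91156451] [ 541.86521632 -273.35100806]
[ 533.62074575 -215.56823136] [ 533.61911986 -220.48160892] [ 533.60488917 -263.48623445] [ 533.60177097 -272.90930907]
bars [ 588.76870832 -201.40666045   36.        ] [ 465.07761373 -196.81531663   36.        ] [ 587.90387309 -275.58576412   36.        ] [ 461.73105957 -283.47464007   36.        ]
```

```bash
cat >> h.py <<'E'
from scipy.spatial.transform import Rotation as Ro
def rel(p,yaw,s=None):
    s=s or r.sense(); R0=Ro.from_euler('xyz',s['tcp_rot'])
    d=R0.inv().apply(np.array(p)-s['eef_pos'])/10
    w=(R0.inv()*Ro.from_euler('xyz',[180,0,yaw],degrees=True)).as_rotvec(degrees=True)
    print('clock',s['clock'],'pos',np.round(s['eef_pos'],1),'rot',np.round(np.degrees(s['tcp_rot']),2),'open',s['opening'],'F',np.round(s['contact_force'],2));print('shift',np.round(d,2),'turn',np.round(w,1))
E
python3 -c "
from h import *
rel([533.5,-244.3,160],-92.5)"
```

```text
clock 0.1 pos [ 166.5 -602.   230.7] rot [-1.800e+02  7.000e-02 -7.454e+01] open 1.0007912941678334 F [-1.11 -0.45 -0.59]
shift [-24.68 -44.91   7.1 ] turn [ 0.   0.1 18. ]
```

apply_moves([
  [[1, -4, -7, 0, 0, 0, 4], [1, -8, -14, 0, 0, 0, 8], [1, -12, -21, 1, 0, 0, 12], [1, -15, -27, 2, 0, 0, 18], [1, -17, -31, 3, 0, 0, 18], [1, -19, -35, 4, 0, 0, 18], [1, -21, -38, 4, 0, 0, 18], [1, -22, -40, 4, 0, 0, 18]],
], newtons=20)

```text
clock: 0.9
eef_pos: [451.9, -322.4, 196.0]
tcp_rot: [3.141, 0.001, -1.615]
contact_force: [1.9, -0.1, -0.1]
opening: 1.0
```

```bash
python3 -c "
from h import *
rel([533.5,-244.3,130],-92.5)"
```

```text
clock 0.9 pos [ 451.9 -322.4  196. ] rot [ 1.7995e+02  9.0000e-02 -9.2550e+01] open 1.0000844699717373 F [ 1.94 -0.06 -0.11]
shift [-8.16 -7.81  6.6 ] turn [ 0.1  0.1 -0. ]
```

apply_moves([
  [[1, -3, -3, 2, 0, 0, 0], [1, -6, -6, 4, 0, 0, 0], [1, -8.16, -7.8, 6.6, 0, 0, 0], [1, -8.16, -7.8, 6.6, 0, 0, 0], [1, -8.16, -7.8, 6.6, 0, 0, 0]],
])

```text
clock: 1.4
eef_pos: [533.1, -243.6, 129.2]
tcp_rot: [3.139, 0.002, -1.614]
contact_force: [-0.1, 0.2, 0.6]
opening: 1.003
```

Run:
```python
from h import *
rel([533.5,-244.3,26],-92.5)
f=r.grab_frame('wrist');cv2.imwrite('pics/w1.png',f['pixels'][:,:,::-1]);print(f['fov_y'],f['cx'],f['cy'],np.round(f['mount'],3))
```

```text
clock 1.4 pos [ 533.1 -243.6  129.2] rot [ 1.7983e+02  1.2000e-01 -9.2450e+01] open 1.0033655236368826 F [-0.15  0.2   0.59]
shift [ 0.09 -0.08 10.32] turn [0.2 0.1 0. ]
65.70646984690485 318.94530898928423 242.28959563380366 [[ 1.00000e+00  1.00000e-03  1.00000e-03 -6.37000e-01]
 [-1.00000e-03  9.51000e-01  3.09000e-01 -7.98370e+01]
 [-1.00000e-03 -3.09000e-01  9.51000e-01 -1.41811e+02]
 [ 0.00000e+00  0.00000e+00  0.00000e+00  1.00000e+00]]
```

View pics/w1.png

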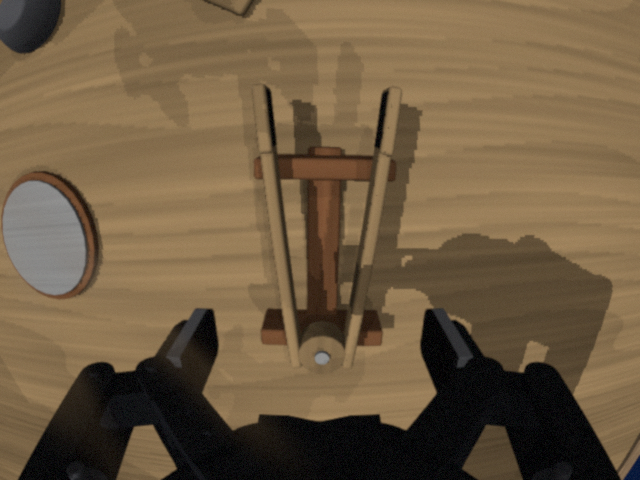

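The wrist view shows the tongs centred between the open fingers. The pivot is at (322,358) and the jaw tops are at (263,120) and (390,120). I'll cross-check the grip point from these.

```bash
cat >> h.py <<'E'
def watw(f,s,u,v,z):
    k=foc(f);x,y=u-f['cx'],v-f['cy'];rr=np.hypot(x,y);th=rr/k
    d=np.array([np.sin(th)*x/rr,np.sin(th)*y/rr,np.cos(th)]);M=np.array(f['mount'])
    R0=Ro.from_euler('xyz',s['tcp_rot']);o=R0.apply(M[:3,3])+s['eef_pos'];d=R0.apply(M[:3,:3]@d)
    return o+d*(z-o[2])/d[2]
E
python3 - <<'E'
from h import *
s=r.sense();f=r.grab_frame('wrist')
P=watw(f,s,322,358,59);L=watw(f,s,263,120,62);R=watw(f,s,390,120,62)
print(P,L,R);M=(L+R)/2;d=(M-P)[:2];print(np.linalg.norm(d),np.degrees(np.arctan2(d[1],d[0])),np.degrees(np.arctan2(*(L-R)[1::-1]))-90,P[:2]+d/np.linalg.norm(d)*75)
E
```

```text
[ 459.0147141  -242.82283153   59.        ] [ 617.78323898 -216.23725674   62.        ] [ 615.05863909 -287.26142247   62.        ]
157.6591329221848 -3.2457675303963383 -2.196879943418523 [ 533.89440329 -247.06925921]
```

apply_moves([
  [[1, 0.24, -0.06, 3, 0.2, 0.1, 0], [1, 0.24, -0.06, 6, 0.2, 0.1, 0], [1, 0.24, -0.06, 8, 0.2, 0.1, 0], [1, 0.24, -0.06, 10, 0.2, 0.1, 0], [1, 0.24, -0.06, 10.5, 0.2, 0.1, 0], [1, 0.24, -0.06, 10.5, 0.2, 0.1, 0], [0.5, 0.24, -0.06, 10.5, 0.2, 0.1, 0], [0.5, 0.24, -0.06, 10.5, 0.2, 0.1, 0]],
])

```text
clock: 2.3
eef_pos: [534.5, -248.0, 27.1]
tcp_rot: [-3.136, -0.002, -1.616]
contact_force: [-1.6, 0.1, 6.2]
opening: 0.751
```

apply_moves([
  [[0.5, 0, 0, 0, 0, 0, 0], [0.5, 0, 0, 0, 0, 0, 0], [0.5, 0, 0, 0, 0, 0, 0]],
])

```text
clock: 2.6
eef_pos: [534.7, -248.0, 27.4]
tcp_rot: [-3.136, -0.002, -1.616]
contact_force: [0.1, -0.1, -1.2]
opening: 0.754
```

apply_moves([
  [[0.35, 0, 0, 0, 0, 0, 0], [0.35, 0, 0, 0, 0, 0, 0], [0.35, 0, 0, 0, 0, 0, 0], [0.35, 0, 0, 0, 0, 0, 0]],
])

```text
clock: 3.0
eef_pos: [535.1, -248.1, 27.9]
tcp_rot: [-3.135, -0.002, -1.616]
contact_force: [-0.7, 0.5, 5.8]
opening: 0.678
```

Run:
```python
from h import *
rel([533.5,-244.3,124],-92.5)
f=r.grab_frame('wrist');cv2.imwrite('pics/w2.png',f['pixels'][:,:,::-1])
```

```text
clock 3.0 pos [ 535.1 -248.1   27.9] rot [-1.7964e+02 -1.2000e-01 -9.2580e+01] open 0.6779825476348738 F [-0.74  0.53  5.83]
shift [-0.35  0.11 -9.62] turn [-0.4 -0.1 -0.1]
```

View pics/w2.png

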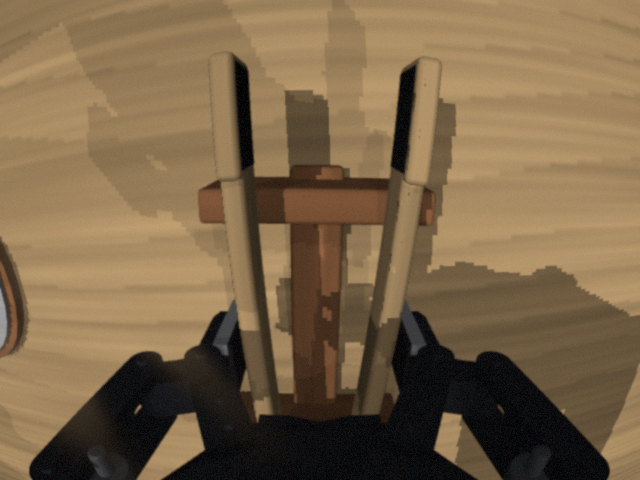

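The wrist view shows the pads against both arms at about (238,320) and (408,320), with the jaws still open. The measured opening is 57.6 mm. I'll lift and check.

apply_moves([
  [[0.33, 0, 0, -0.7, 0, 0, 0], [0.33, 0, 0, -1.4, 0, 0, 0], [0.33, 0, 0, -2.1, 0, 0, 0], [0.33, 0, 0, -3, 0, 0, 0], [0.33, 0, 0, -4, 0, 0, 0], [0.33, 0, 0, -5, 0, 0, 0], [0.33, 0, 0, -5, 0, 0, 0], [0.33, 0, 0, -5, 0, 0, 0]],
])

```text
clock: 3.85
eef_pos: [534.9, -248.0, 78.3]
tcp_rot: [-3.135, -0.002, -1.616]
contact_force: [0.4, 0.5, -0.6]
opening: 0.664
```

Run:
```python
from h import *
rel([533.5,-244.3,180],-92.5)
f=save('wrist');g=save('side')
a=f['pixels'][20:440,140:500,::-1];b=cv2.resize(g['pixels'][150:260,290:410,::-1],None,fx=3.5,fy=3.5)
c=np.zeros((420,800,3),'uint8');c[:,:360]=a;c[:385,370:790]=b;cv2.imwrite('pics/c3.png',c)
```

```text
clock 3.85 pos [ 534.9 -248.    78.3] rot [-1.796e+02 -1.300e-01 -9.258e+01] open 0.6641540304217644 F [ 0.36  0.47 -0.63]
shift [ -0.34   0.09 -10.18] turn [-0.4 -0.1 -0.1]
```

View pics/c3.png

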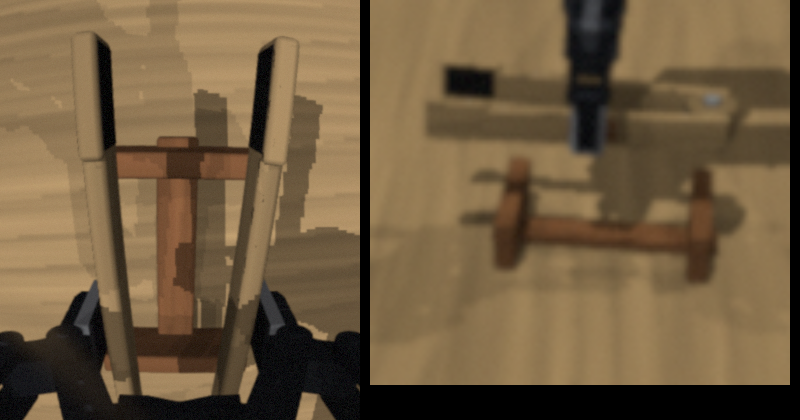

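The tongs have been lifted level and are clear of the rest. In the crop the jaws' inner top edges run (97,35)–(107,158) and (273,40)–(250,158). I'll compute the jaw centre in the tool frame.

Run:
```python
from h import *
s=r.sense();f=pickle.load(open('pics/wrist.pkl','rb'));z=s['eef_pos'][2]+34
pts=[watw(f,s,u+140,v+20,z) for u,v in((97,36),(107,158),(273,40),(250,158))]
for p in pts:print(p-s['eef_pos'])
L=(pts[0]+pts[1])/2;R=(pts[2]+pts[3])/2;print('gap',L-R,'mid',(L+R)/2-s['eef_pos'])
# side view: marble stays? side check of jaw black centre in right picture
g=pickle.load(open('pics/side.pkl','rb'))
for n in (R+L)/2,R: print(proj(g,n-[0,0,13]), 'crop',(np.array(proj(g,n-[0,0,13]))-[290,150])*3.5+[370,0])
rel([388.5,228,180],-92.5)
```

```text
[101.97622569  19.76695087  34.        ]
[65.3885205  18.99388849 34.        ]
[ 98.81187489 -31.15173184  34.        ]
[ 63.50761203 -23.3002839   34.        ]
gap [ 2.52262963 46.60642755  0.        ] mid [82.42105828 -3.9227941  34.        ]
(np.float64(316.38928425667484), np.float64(179.0437501822533)) crop [462.3624949  101.65312564]
(np.float64(317.8097646194621), np.float64(174.56108378885233)) crop [467.33417617  85.96379326]
clock 3.95 pos [ 534.5 -247.8   77.6] rot [-1.7967e+02 -1.0000e-01 -9.2580e+01] open 0.6726963037882958 F [-0.07 -0.62 -0.57]
shift [-46.86  16.66 -10.42] turn [-0.3 -0.1 -0.1]
```

apply_moves([
  [[0.33, 0, 1, -3, 0, 0, 0], [0.33, -2, 3, -6, 0, 0, 0], [0.33, -5, 5, -7.5, 0, 0, 0], [0.33, -8, 7, -7.5, 0, 0, 0], [0.33, -11, 9, -7.5, 0, 0, 0], [0.33, -14, 11, -7.5, 0, 0, 0], [0.33, -17, 13, -7.5, 0, 0, 0], [0.33, -20, 15, -7.5, 0, 0, 0]],
])

```text
clock: 4.75
eef_pos: [392.0, -40.1, 151.0]
tcp_rot: [-3.136, -0.002, -1.616]
contact_force: [0.2, -0.0, -1.1]
opening: 0.668
```

```bash
python3 -c "
from h import *
rel([389.7,232.4,150],-92.6)"
```

```text
clock 4.75 pos [392.  -40.1 151. ] rot [-1.797e+02 -1.000e-01 -9.260e+01] open 0.6682627989899923 F [ 0.22 -0.05 -1.07]
shift [-27.21   1.47   0.05] turn [-0.3 -0.1 -0. ]
```

apply_moves([
  [[0.33, -3.5, 0.3, 0, 0, 0, 0], [0.33, -7, 0.6, 0, 0, 0, 0], [0.33, -11, 0.9, 0, 0, 0, 0], [0.33, -15, 1.2, 0, 0, 0, 0], [0.33, -19, 1.5, 0, 0, 0, 0], [0.33, -23, 1.5, 0, 0, 0, 0], [0.33, -26, 1.5, 0, 0, 0, 0], [0.33, -27.2, 1.5, 0, 0, 0, 0]],
])

```text
clock: 5.55
eef_pos: [389.4, 234.6, 150.2]
tcp_rot: [-3.136, -0.001, -1.614]
contact_force: [-0.2, 0.4, -1.1]
opening: 0.663
```

apply_moves([
  [[0.33, 0, 0, 0, 0, 0, 0], [0.33, 0, 0, 0, 0, 0, 0]],
])

```text
clock: 5.75
eef_pos: [388.9, 233.8, 149.8]
tcp_rot: [-3.137, -0.002, -1.613]
contact_force: [0.1, 0.1, -0.9]
opening: 0.666
```

Run:
```python
from h import *
s=r.sense();f=save('wrist');g=save('top')
rel([389.7,232.4,55],-92.6,s)
c=np.zeros((480,800,3),'uint8');c[:,:360]=f['pixels'][:,140:500,::-1];b=cv2.resize(g['pixels'][230:345,145:250,::-1],None,fx=4,fy=4);c[:460,370:790]=b
cv2.imwrite('pics/c4.png',c)
p=f['pixels'].astype(int);m=((p[...,1]>p[...,0]*1.3)&(p[...,1]>p[...,2]*1.15)).astype('uint8')
n,l,st,ce=cv2.connectedComponentsWithStats(m);i=1+np.argmax(st[1:,4]);print(ce[i],st[i],watw(f,s,*ce[i],76))
```

```text
clock 5.75 pos [388.9 233.8 149.8] rot [-1.7976e+02 -1.3000e-01 -9.2440e+01] open 0.6656999822673029 F [ 0.07  0.1  -0.93]
shift [ 0.12 -0.05  9.48] turn [-0.2 -0.1  0.2]
[321.27473684 115.24210526] [ 297   91   50   49 1900] [474.86791451 229.20151132  76.        ]
```

View pics/c4.png

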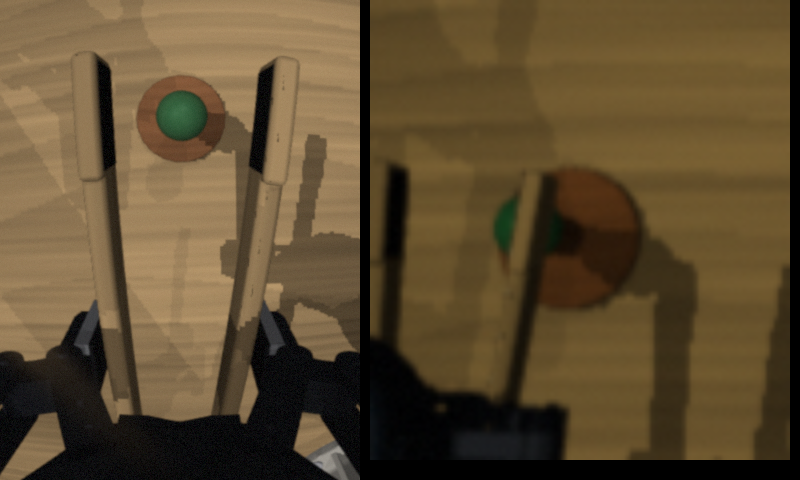

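The wrist view shows the marble at (321,115), midway between the jaws. It triangulates to (474.9, 229.2), which agrees with the fixed cameras. I'll descend around it.

apply_moves([
  [[0.33, 0.08, -0.18, 1.5, 0, 0, 0], [0.33, 0.08, -0.18, 3, 0, 0, 0], [0.33, 0.08, -0.18, 4.5, 0, 0, 0], [0.33, 0.08, -0.18, 6, 0, 0, 0], [0.33, 0.08, -0.18, 7.5, 0, 0, 0], [0.33, 0.08, -0.18, 8.8, 0, 0, 0], [0.33, 0.08, -0.18, 9.5, 0, 0, 0], [0.33, 0.08, -0.18, 9.5, 0, 0, 0]],
])

```text
clock: 6.65
eef_pos: [390.8, 231.2, 54.4]
tcp_rot: [-3.138, -0.003, -1.616]
contact_force: [-0.7, 0.2, -0.6]
opening: 0.67
```

Run:
```python
from h import *
s=r.sense();f=save('wrist');g=save('side')
rel([390.7,232.9,55],-92.5,s)
c=np.zeros((480,800,3),'uint8');c[:,:360]=f['pixels'][:,140:500,::-1];b=cv2.resize(g['pixels'][305:420,340:445,::-1],None,fx=4,fy=4);c[:460,370:790]=b
cv2.imwrite('pics/c5.png',c)
```

```text
clock 6.65 pos [390.8 231.2  54.4] rot [-179.82   -0.18  -92.59] open 0.6696332351968212 F [-0.65  0.24 -0.64]
shift [-0.17  0.02 -0.06] turn [-0.2 -0.2 -0.1]
```

View pics/c5.png

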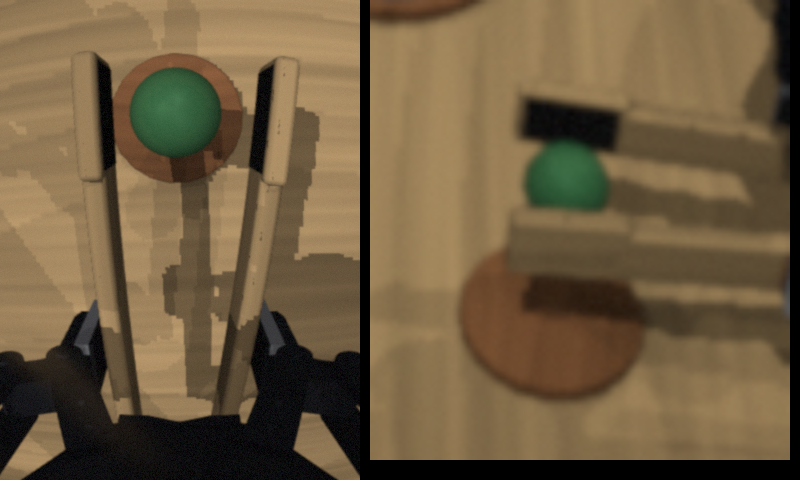

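The wrist crop shows the marble at (175,112) and the jaw faces' midpoint at about (182,112), so the tongs need to move about 2 mm to +y. I'll correct that and part-close.

apply_moves([
  [[0.33, -0.2, 0, 0, 0, 0, 0], [0.33, -0.2, 0, 0, 0, 0, 0], [0.2, -0.2, 0, 0, 0, 0, 0], [0.2, -0.2, 0, 0, 0, 0, 0], [0.2, -0.2, 0, 0, 0, 0, 0]],
])

```text
clock: 7.25
eef_pos: [391.6, 234.0, 55.4]
tcp_rot: [-3.137, -0.002, -1.615]
contact_force: [-0.5, -0.5, -1.1]
opening: 0.601
```

Run:
```python
from h import *
s=r.sense();f=save('wrist')
rel([390.7,232.9,55],-92.5,s)
cv2.imwrite('pics/c6.png',cv2.resize(f['pixels'][40:200,200:440,::-1],None,fx=2.5,fy=2.5))
```

```text
clock 7.25 pos [391.6 234.   55.4] rot [-1.7972e+02 -1.1000e-01 -9.2560e+01] open 0.601462139029603 F [-0.5  -0.54 -1.13]
shift [0.11 0.08 0.04] turn [-0.3 -0.1 -0.1]
```

View pics/c6.png

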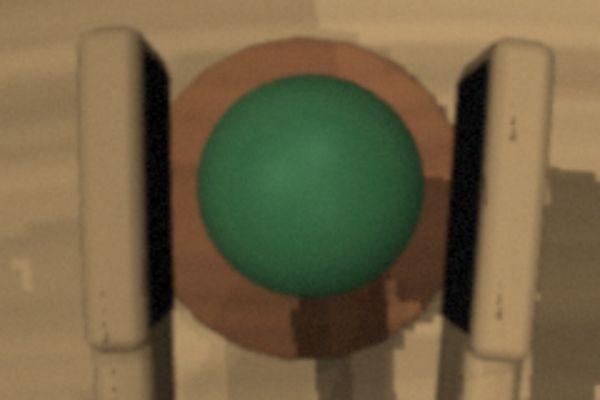

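The marble (centre at 310) sits midway between the jaw faces (about 158 and 468 at mid height). I'll close on it.

apply_moves([
  [[0.1, 0, 0, 0, 0, 0, 0], [0.05, 0, 0, 0, 0, 0, 0], [0, 0, 0, 0, 0, 0, 0], [-0.1, 0, 0, 0, 0, 0, 0], [-0.2, 0, 0, 0, 0, 0, 0], [-0.2, 0, 0, 0, 0, 0, 0], [-0.2, 0, 0, 0, 0, 0, 0], [-0.2, 0, 0, 0, 0, 0, 0]],
], newtons=28)

```text
clock: 8.1
eef_pos: [391.5, 233.9, 55.4]
tcp_rot: [-3.137, -0.002, -1.616]
contact_force: [0.3, -0.5, -0.4]
opening: 0.532
```

apply_moves([
  [[-0.2, 0, 0, 0, 0, 0, 0], [-0.2, 0, 0, 0, 0, 0, 0], [-0.2, 0, 0, -0.5, 0, 0, 0], [-0.2, 0, 0, -1.2, 0, 0, 0], [-0.2, 0, 0, -2, 0, 0, 0], [-0.2, 0, 0, -3, 0, 0, 0], [-0.2, 0, 0, -4, 0, 0, 0], [-0.2, 0, 0, -4, 0, 0, 0]],
])

```text
clock: 8.9
eef_pos: [392.3, 234.6, 97.1]
tcp_rot: [-3.134, -0.0, -1.616]
contact_force: [-0.2, 0.1, -1.5]
opening: 0.528
```

Run:
```python
from h import *
s=r.sense();f=save('wrist');g=save('side')
rel([456,16,105],-92.5,s)
c=np.zeros((480,800,3),'uint8');c[:,:360]=f['pixels'][:,140:500,::-1];b=cv2.resize(g['pixels'][275:390,340:445,::-1],None,fx=4,fy=4);c[:460,370:790]=b
cv2.imwrite('pics/c7.png',c)
```

```text
clock 8.9 pos [392.3 234.6  97.1] rot [-1.7959e+02 -2.0000e-02 -9.2560e+01] open 0.5284135632387832 F [-0.2   0.14 -1.54]
shift [21.55 -7.34 -0.73] turn [-0.4 -0.  -0.1]
```

View pics/c7.png

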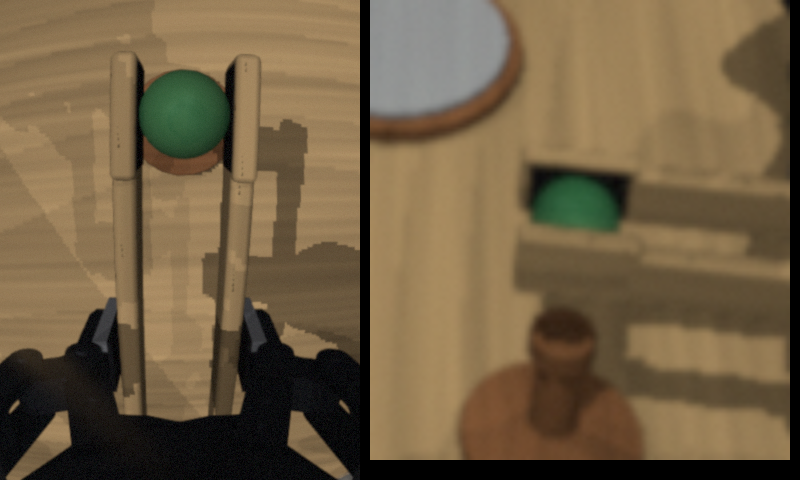

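The marble is held between the jaws at wrist crop (184,114), and the side view shows the empty cup below it. I'll move it to the mirror.

apply_moves([
  [[-0.2, 1, -0.4, 0, 0, 0, 0], [-0.2, 3, -1.1, 0, 0, 0, 0], [-0.2, 6, -2.2, 0, 0, 0, 0], [-0.2, 9, -3.2, 0, 0, 0, 0], [-0.2, 12, -4.2, 0, 0, 0, 0], [-0.2, 15, -5.2, 0, 0, 0, 0], [-0.2, 17.5, -6.1, 0, 0, 0, 0], [-0.2, 19.5, -6.8, 0, 0, 0, 0]],
])

```text
clock: 9.8
eef_pos: [450.7, 34.2, 96.1]
tcp_rot: [-3.137, -0.002, -1.616]
contact_force: [0.0, 0.8, -1.3]
opening: 0.527
```

```bash
python3 -c "
from h import *
rel([457,17,96],-92.5)"
```

```text
clock 9.8 pos [450.7  34.2  96.1] rot [-1.7972e+02 -1.0000e-01 -9.2610e+01] open 0.5274006618327196 F [ 0.    0.83 -1.34]
shift [ 1.68 -0.71  0.01] turn [-0.3 -0.1 -0.1]
```

apply_moves([
  [[-0.2, 1, -0.4, 0, 0, 0, 0], [-0.2, 1.7, -0.7, 0, 0, 0, 0], [-0.2, 1.7, -0.7, 0, 0, 0, 0], [-0.2, 1.7, -0.7, 0, 0, 0, 0], [-0.2, 1.7, -0.7, 0, 0, 0, 0], [-0.2, 1.7, -0.7, 0, 0, 0, 0], [-0.2, 1.7, -0.7, 0, 0, 0, 0], [-0.2, 1.7, -0.7, 0, 0, 0, 0]],
])

```text
clock: 10.6
eef_pos: [456.9, 17.1, 96.1]
tcp_rot: [-3.137, -0.002, -1.616]
contact_force: [0.5, -0.5, -0.8]
opening: 0.534
```

Run:
```python
from h import *
s=r.sense();f=save('wrist');g=save('side');t=save('top')
rel([457,17,96],-92.5,s)
c=np.zeros((480,800,3),'uint8');c[:,:360]=f['pixels'][:,140:500,::-1];b=cv2.resize(g['pixels'][205:325,290:400,::-1],None,fx=4,fy=4)[:480];c[:480,360:]=b[:480,:440]
cv2.imwrite('pics/c8.png',c)
def gre(f):
    p=f['pixels'].astype(int);m=((p[...,1]>p[...,0]*1.3)&(p[...,1]>p[...,2]*1.15)).astype('uint8')
    n,l,st,ce=cv2.connectedComponentsWithStats(m);i=1+np.argmax(st[1:,4]);return ce[i],st[i]
for n,x in(('w',f),('s',g),('t',t)): print(n,*gre(x))
print(watw(f,s,*gre(f)[0],117),at(g,*gre(g)[0],119),at(t,*gre(t)[0],119))
```

```text
clock 10.6 pos [456.9  17.1  96.1] rot [-1.7972e+02 -1.0000e-01 -9.2570e+01] open 0.5339873172748618 F [ 0.52 -0.47 -0.8 ]
shift [ 0.01 -0.01  0.01] turn [-0.3 -0.1 -0.1]
w [323.85034014 113.74355324] [ 277   70   95   88 6321]
s [347.64356436 233.24752475] [340 230  17   7 101]Traceback (most recent call last):
  File "<stdin>", line 9, in <module>
  File "<stdin>", line 8, in gre
    return _wrapfunc(a, 'argmax', axis=axis, out=out, **kwds)
    return bound(*args, **kwds)
ValueError: attempt to get argmax of an empty sequence
```

View pics/c8.png

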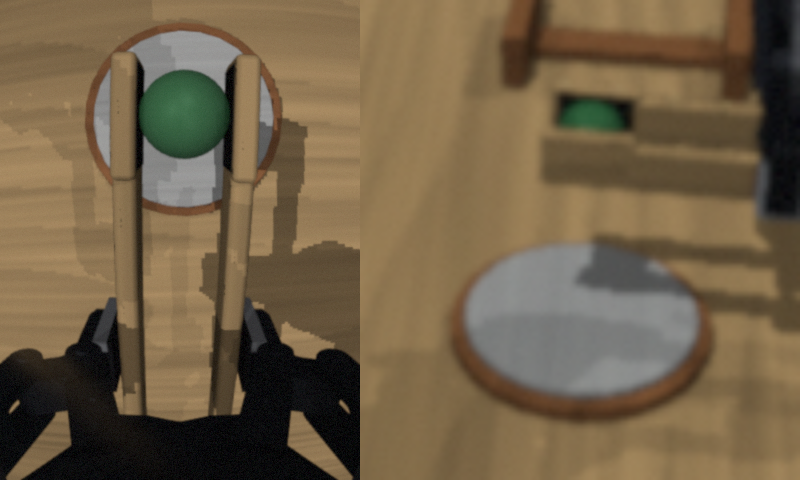

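The marble (wrist crop (184,114)) is still pinched and sits over the mirror disc, and the arm is still. Its position by TCP offset is about (540, 12, 118), and the mirror's middle was measured at (539–541, 11–14). Handing in.

```bash
python3 -c "
from h import *
s=r.sense();f=r.grab_frame('wrist');print(watw(f,s,323.9,113.7,117),np.abs(s['qvel']).max(),s['opening']);print(r.sign_off())"
```

```text
[540.32765777  12.1951707  117.        ] 0.003813935066232745 0.5271664332169658
the job is handed in; nothing more can be done
None
```

I picked the tongs off their rest and closed the jaws on the marble at its stand. I lifted it clear and handed the job in at about 10.7 s (limit 54 s), still holding it over the mirror. The hand-in gives no verdict.

- **Marble position:** the last wrist image puts it at (540.3, 12.2) mm. The mirror's middle measured (539–541, 11–14) mm, so it is about 2 mm off sideways at most. Its height of about 117 mm, or 104 mm above the mirror's face, comes from the arm pose and the tongs' dimensions. The cameras did not measure it directly.
- **Hold:** the joints were practically still, the gripper opening read 45 mm (46 mm nominal with the marble held), and the marble was visible between both jaws. I did not measure the pinch force on the marble directly.
- **Contacts:** nothing in the images or force readings suggested contact with the mirror, dome, tube or ring puzzle. I did not re-measure the loose objects at the end.
- **Checks that failed or disagreed:**
    - The arm hid the marble from the top camera over the mirror, so that check failed.
    - In the side view only part of the marble showed.
    - Cameras differed by 2–3 mm on some points.
    - While gripping the tongs, the TCP settled about 3 mm higher than commanded, which did no harm.

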